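# Set the vacuum packer's timer by clicks and hold its lid shut

## Task

Start the empty warm-up run of the bench vacuum packer. First, with a fingertip, push its selector lever round clockwise, click by click, until it rests at the sixth tick after the zero dot; only then press the clear lid fully shut from above (the pump starts as soon as it shuts) and keep it pressed: the program finishes while still holding the lid down. Touch and push only: take neither the lever nor the lid's bar between the fingers, and do not knock the things lying about.

Things in the scene. Friction and masses are not known exactly. Their poses are not given: they have to be found in the camera images.
- packer: low steel bench vacuum packer, fixed to the table, 180 mm deep (x) by 480 mm wide (y). Origin under its middle, on the table; x points to its back (where the lid's hinges are), y to its left as seen from the front, z up. Its right part (y -0.240 to -0.045) is a flat deck 78 mm above the table that carries the selector; its left part (y -0.047 to 0.237) is the chamber, rim 92 mm above the table, under the lid.
- selector_axis (a point): the selector's turning axis where it meets the deck (78 mm above the table), at (-0.004, -0.160) of the packer; axes as the packer's. Round the axis, on the deck, a flat printed scale: a zero dot, then eight ticks that grow longer, 30 degrees apart clockwise, from 62 to 75 mm from the axis. The zero dot lies at 120 degrees left (anticlockwise, from above) of the packer's x axis, tick 3 at 30 degrees left of it, tick 6 at 60 degrees right of it.
- selector (a joint): the selector's angle in rad, growing clockwise from above: 0 at the zero dot, 0.524 (30 degrees) for each tick, 3.142 at the sixth tick, end stops just past 0 and 4.19. A sprung detent holds the lever at each mark: to leave a mark takes about 0.15 Nm (about 4 N pushed 40 mm from the axis), and past half way it snaps on to the next mark by itself. It starts at the dot or at one of the first three ticks, or on the way between.
- lever_mid (a point): a point on the upper face of the selector's black lever, 40 mm from the axis; x points outward along the lever, z up. The lever is a straight bar 14 mm wide that reaches 58 mm out from the axis, its upper face 33 mm and its lower face 9 mm above the deck, with flat upright sides to be pushed; its hub is a cylinder of 39 mm diameter and 33 mm high about the axis. A white line runs along its top.
- lid_hinge (a joint): angle of the clear lid in rad: 0 shut, 0.36 open as it starts. It hinges at the back and springs hold it open: pressed at the bar it takes about 4 N to start and about 8 N to keep shut, and it rises again when let go.
- lid: the lid: a clear plate 139 mm deep (x), 272 mm wide (y), 12 mm thick, with a black grip bar along its front edge. Origin on the hinge axis at mid width, at (0.079, 0.095, 0.102) of the packer; the axis lies along y; x, z tilt with the lid, the plate reaches from x = -0.150 to -0.011.
- lid_bar (a point): middle of the upper face of the lid's black front bar (200 mm wide, 26 mm deep, 16 mm high), the place to press: at (-0.148, 0, 0.011) of the lid, whose axes it has (z away from the lid's upper face). It moves on an arc about the hinge axis; the bar's upper face is 113 mm above the table when the lid is shut, about 164 mm when open.
- marker: black felt marker, 138 x 16 x 18 mm, lying front to back on the packer's deck between the selector and the lid. Origin under its middle, x along the barrel. Loose: not to be knocked.
- thermometer: white probe thermometer, 192 mm long, 15 mm high, lying on the table in front of the packer. Origin under the middle, y towards the thick head. Loose: not to be knocked.
- mould_plate: round cream pattern plate of a cake mould, 56 mm across, 11 mm high, on the table in front of the packer. Origin under its centre. Loose: not to be knocked.
- date_stamp: black date stamp standing on the table to the front right, 36 x 62 mm, 97 mm high. Origin under its centre. Loose: not to be knocked.
- loose_cake: moon cake, 75 mm across, 32 mm high, on the dark baking tray to the right (tray walls 22 mm high). Origin under its centre. Loose: not to be knocked.

How it is judged (in metres and radians):
On the way, in this order (a step that is already met when the one before it is completed fails the run):
1. the selector rests at the sixth tick while the lid is still open (value of joint selector between 3.01159 and 3.27159 rad and velocity of joint selector between -0.3 and 0.3 rad/s and value of joint lid_hinge above 0.25 rad), for 0.3 s.
2. the lid is pressed fully shut (value of joint lid_hinge below 0.03 rad and contact force between the fingers and lid above 2 N), for 0.5 s.
At the end, for the whole second after the job is handed in: The selector rests at the sixth tick (within 7.5 degrees) and the fingers hold the lid shut (within 0.03 rad, about 4 mm at its front edge), pressing on it with more than 2 N (all of step 2 and value of joint selector between 3.01159 and 3.27159 rad); the arm keeps its last pose, push and grip.
It fails at once if the lid is shut while the selector is not at the sixth tick (value of joint lid_hinge below 0.08 rad and not (value of joint selector between 2.94159 and 3.34159 rad)).
It fails at once if the selector's lever or hub is taken between the fingers (x of the grasp point in the frame of lever_mid between -0.06 and 0.022 m and y of the grasp point in the frame of lever_mid between -0.006 and 0.006 m and z of the grasp point in the frame of lever_mid between -0.04 and 0.012 m).
It fails at once if the lid's bar is taken between the fingers (x of the grasp point in the frame of lid_bar between -0.016 and 0.016 m and y of the grasp point in the frame of lid_bar between -0.1 and 0.1 m and z of the grasp point in the frame of lid_bar between -0.03 and 0.004 m).
It fails at once if a loose thing is moved by more than 30 mm (distance of any of marker, thermometer, mould_plate, date_stamp, loose_cake from where it was at the start of the episode above 0.03 m).
It also fails if it takes over 53 s, if anything falls off the work surface, if the arm or the gripper's body presses on something with over 40 N, if the wrist force passes 120 N, or if a joint passes its speed limit or range.

## Robot

A 7-joint arm with a two-finger parallel gripper is mounted at the origin on the work surface; the furniture and walls round the work are solid. World frame = base frame: x ahead of the robot, y to its left, z up, the work surface at z = 0. Lengths are in mm, angles in rad, forces in N, time in s.
With the tool pointing down it reaches from about 425 to 1025 mm from the base axis. Payload 9.4 kg.
Tool frame: the origin (TCP) lies at the centre of the arm's flange, where the gripper is bolted on; the fingertips stand r.nose_length ahead of it and the grasp point (between the pads) lies 155 mm ahead of it (r.nose_length is the distance from the TCP to the fingertips, in mm); z points along the fingers, y is the direction in which the jaws open and shut (so a half turn about z gives the same grasp; the last joint's range is limited). The gripper opens to 85 mm and grips with 20 to 120 N. Pads are 22 mm wide; open, the fingers measure 114 mm over their backs; the gripper's body (76 mm by 85 mm) begins 54 mm behind the grasp point. The pads swing forward as they close: fully open they stand 13 mm farther back than shut.
Start: joints at [-1.308, 0.599, -0.003, 1.599, 0.002, 0.943, -0.08], TCP at [241.638, 683.546, 404.675] pointing down, gripper open.
Joint ranges: [-2.57, 2.57], [-0.35, 1.97], [-1.29, 1.29], [0.11, 2.56], [-1.05, 4.19], [0.11, 1.86], [-2.63, 2.63]. Speed limits (rad/s): [2.22, 2.22, 3.01, 3.01, 3.14, 3.14, 3.14].

## Interface

Orientations are given as [roll, pitch, yaw] about the fixed x, y, z axes, in that order (R = Rz(yaw) Ry(pitch) Rx(roll)).
In Python, from bench import r gives the robot as it stands.
- The arm moves only by the tool drive_tool, never from a script. Its argument "motion" is a list of rows, each a list of 7 numbers: the turn, a rotation vector about the tool's x, y, z in degrees, then the shift along the tool's x, y, z in m, then the opening, from 0 (shut) to 1 (fully open). In form: [[wx, wy, wz, dx, dy, dz, fingers], ...]. A call has 1 to 20 rows; each row shifts and turns the pose as measured when the row begins, along the tool's axes as they then stand; what a row does not reach is not made up. A row lasts 1/12 s, in which the tool goes at most 41.7 mm and 7.16 degrees, less where a joint would pass 70% of its speed; a pose out of reach is approached as far as the arm can. A call is refused whole if a number of a shift passes 0.0417 or a number of a turn 7.16, either way. A call with a gripper value outside its range is refused whole. The fingers move at their own pace and stop on an object; the grip force is fixed at half the most. Time passes only in rows, so rows that do not move let the fingers close. It gives the time, the measured TCP pose, the force and the opening at its end, in the units of the state.
- r.sense(): the state, without advancing time (a new reading comes with each control period).
- r.snapshot(name): name is "side" or "top" or "wrist"; returns a dict with "img" (400x640x3 uint8, red, green, blue), "z_map" (400x640 float32, mm along the optical axis (not along the pixel's ray), 0 where there is no reading), "K" (3x3 intrinsics, pixels), "pose" (4x4, takes a point from camera to world coordinates); the wrist camera has in their place "tool_from_camera" (4x4, takes a point from camera to tool coordinates, whose origin is the TCP and whose axes are the flange's). Camera axes: x right, y down, z forward; pixel columns grow to the right and rows downward; lengths in mm; the calibration is good to about 2 mm. A picture is of the moment at which its call begins: read the wrist's pose just before it.
- r.sign_off(): hands the job in, once; it reports no verdict.
Trained networks look in a picture, given as the dict that the camera call returned (one of the last four; its "shot" number tells which), for a name from the list of things; names that differ only in an ending like _2 or _b are one class to them, and where a whole thing is asked for, a point or a joint stands for the part that bears it (a point fixed in the world has none). Each returns a list of dicts, best first, with "p" (0 to 1); they miss things now and then, are a little off and sometimes report something else, mostly with a low value. They report only what shows in the picture. A call takes as long as a camera call.
- r.search_frame(picture, label): "uv" ([column, row] in pixels, amid what is visible of it).
- r.pinpoint(picture, label): "uv" ([column, row] in pixels: a listed point, or the origin of a listed thing).
The state is a dict: "time_s": time; "joint_pos": joint angles; "joint_vel": joint speeds; "joint_torque": joint torques, N m; "position": TCP position; "eef_rot": TCP orientation; "ft_force": force on the tool from outside, world axes, zero at the start; "wrist_torque": the same for the moment, N m; "width": finger opening in mm.
Only numpy, scipy, OpenCV 4.12 (cv2) and the standard library are available. Lean on these libraries where they do the work, as an engineer would, in place of code of your own. Each camera call takes 0.05 s, during which the arm holds its last target.

## Working session

There is one attempt and no reset: what is moved stays moved. The work goes in short steps, Python scripts to look and compute and a tool call to move; the robot and the scene stay as the last step left them, time stands still between calls to the robot, and variables do not carry over. Pictures are saved under pics/ and viewed, and the job is handed in when it is done.

Besides the shell and the picture viewer there is one more tool, called after ">>>" as name(argument=value, ...), one argument or row to a line, values as JSON. drive_tool: Moves the arm, as the interface text tells. Its arguments: {"type":"object","properties":{"motion":{"type":"array","items":{"type":"array","items":{"type":"number"}}}},"required":["motion"]}

```bash
ls; mkdir -p pics; cat > h.py <<'E'
import numpy as np, cv2
from bench import r
def save(s,name): cv2.imwrite('pics/'+name,s['img'][:,:,::-1])
def pt(s,uv,pose=None,d=None):
    u,v=uv; z=s['z_map']
    if d is None:
        p=z[max(0,int(v)-1):int(v)+2,max(0,int(u)-1):int(u)+2]; p=p[p>0]; d=np.median(p) if p.size else 0
    c=np.linalg.inv(s['K'])@np.array([u,v,1])*d
    P=s['pose'] if pose is None else pose
    return (P@np.r_[c,1])[:3]
E
python3 - <<'E'
from h import *
st=r.sense(); print({k:np.round(v,3).tolist() for k,v in st.items()}, r.nose_length)
for c in ['top','side']:
    s=r.snapshot(c); save(s,c+'0.png')
    for l in ['packer','selector_axis','lever_mid','lid_bar','marker','lid','date_stamp','mould_plate','thermometer','loose_cake']:
        for q in r.pinpoint(s,l)[:1]:
            print(c,l,np.round(q['uv'],1),round(q['p'],2),np.round(pt(s,q['uv']),1))
E
```

```text
pics
{'time_s': 0.0, 'joint_pos': [-1.308, 0.6, -0.003, 1.6, 0.002, 0.943, -0.08], 'joint_vel': [0.002, 0.001, 0.0, -0.001, -0.001, -0.0, -0.002], 'joint_torque': [-0.0, -77.644, 1.564, -25.801, 0.012, 0.009, -0.0], 'position': [241.579, 683.353, 403.808], 'eef_rot': [-3.14, 0.0, 2.802], 'ft_force': [-0.049, 0.272, -0.583], 'wrist_torque': [0.017, -0.004, 0.032], 'width': 85.522} 173.4
top packer [253.  192.6] 0.77 [446.3 131.1 150.1]
top selector_axis [317.2 177.8] 0.95 [489.3 -18.2 110.9]
top lever_mid [300.3 169.3] 0.79 [517.8  24.5  80. ]
top lid_bar [208.3 206.7] 0.56 [411.8 228.6 164.3]
top marker [282.8 181.1] 0.84 [487.6  68.6  78.6]
top lid [299.5 166.5] 0.52 [518.1  25.3 109.1]
top date_stamp [379.8 250.7] 0.83 [ 312.1 -170.1   92.8]
top mould_plate [254.4 240.9] 0.74 [339.7 148.2   9.2]
top thermometer [196.2 247.7] 0.76 [3.225e+02 3.040e+02 2.000e-01]
top loose_cake [421.7 199.7] 0.66 [ 446.1 -296.3   32.3]
side packer [333.7 178.6] 0.71 [477.8  73.3  92.6]
side selector_axis [336.2 204.4] 0.98 [487.4 -28.4 111. ]
side lever_mid [349.7 192.1] 0.55 [523.7  14.5 110.6]
side lid_bar [313.5 123.4] 0.79 [413.  216.8 167.3]
side marker [336.9 181.6] 0.62 [487.3  67.6  86.4]
side lid [358.7 133.1] 0.9 [549.9 255.6  90.2]
side date_stamp [269.8 273.4] 0.6 [ 322.1 -218.9   64.1]
side mould_plate [293.3 176. ] 0.77 [350.7 142.6   8.2]
side thermometer [294.  141.7] 0.66 [340.5 292.4  -0. ]
side loose_cake [316.3 315.2] 0.95 [ 446.8 -313.    31.2]
```

```bash
python3 - <<'E'
import cv2
a=cv2.imread('pics/top0.png')[120:300,140:460]; cv2.imwrite('pics/t0c.png',cv2.resize(a,None,fx=2.5,fy=2.5,interpolation=cv2.INTER_CUBIC))
a=cv2.imread('pics/side0.png')[80:340,220:460]; cv2.imwrite('pics/s0c.png',cv2.resize(a,None,fx=2.3,fy=2.3,interpolation=cv2.INTER_CUBIC))
E
```

```text
(no output)
```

View pics/t0c.png

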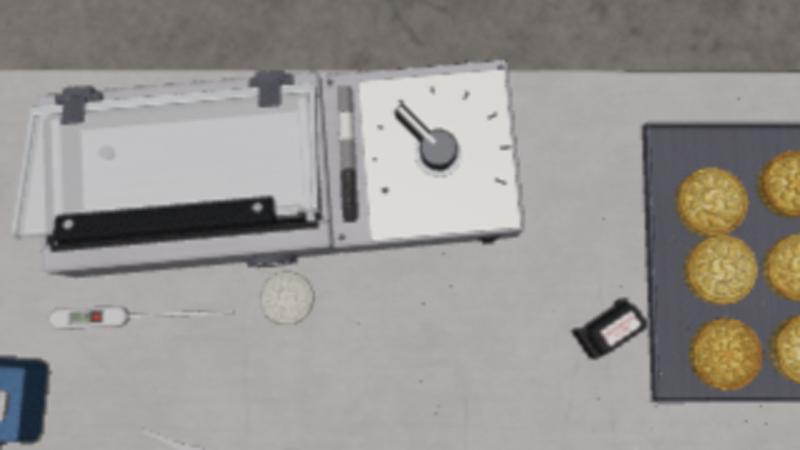

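View pics/s0c.png

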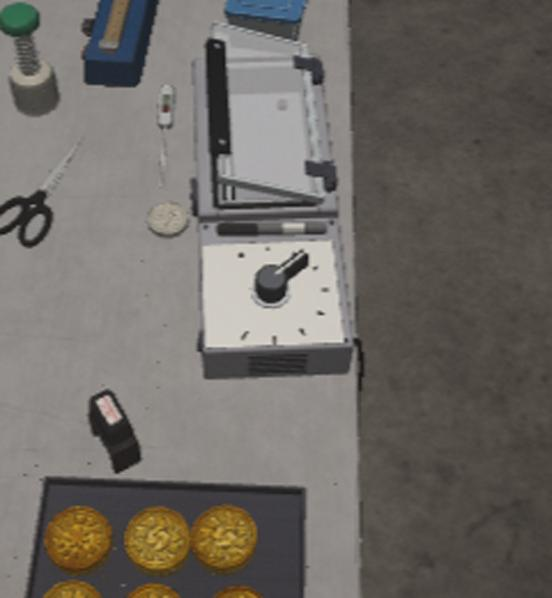

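View pics/top0.png

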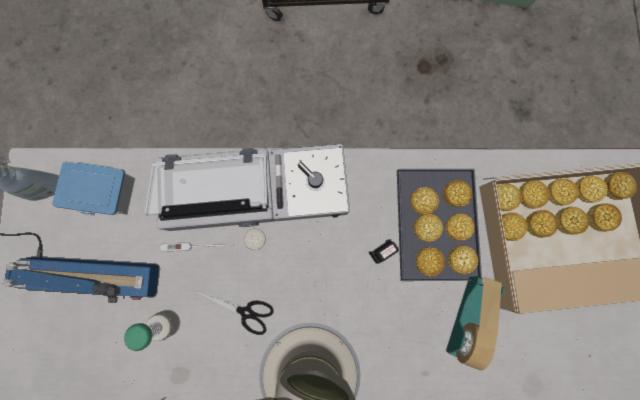

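The top view shows the packer with a yaw of about +5°. The selector hub is at about (315,179) full-image, the lever points back-left near tick 3, and the marker lies between the selector and the lid. Next I'll measure precisely.

```bash
python3 - <<'E'
from h import *
def cloud(s):
    z=s['z_map']; v,u=np.mgrid[:400,:640]; m=z>0
    c=np.linalg.inv(s['K'])@np.stack([u[m]*z[m],v[m]*z[m],z[m]])
    return (s['pose'][:3,:3]@c).T+s['pose'][:3,3], s['img'][m]
for n in ['top','side']:
    s=r.snapshot(n); P,C=cloud(s); print(n,'campos',s['pose'][:3,3].round(),'f',s['K'][0,0])
    a=(abs(P[:,0]-490)<110)&(abs(P[:,1]+20)<110)
    h=a&(P[:,2]>100)&(P[:,2]<125)
    Q=P[h]; print('top pts',len(Q),np.median(Q[:,2]))
    # hub: fit; lever: farthest
    ax=None
    d=(P[:,2]>70)&(P[:,2]<85)&a
    D=P[d][:,:2].astype(np.float32); rect=cv2.minAreaRect(D); print('deck',len(D),rect,cv2.boxPoints(rect).round(1).tolist(),np.median(P[d][:,2]))
    # silhouette
    Qc=Q[:,:2]
    from scipy.optimize import minimize
    # model: maximize distances: hub circle R19.5 + bar 14x58
    def sdf(p):
        cx,cy,t=p; q=Qc-[cx,cy]; e=np.array([np.cos(t),np.sin(t)]); x=q@e; y=q@[-e[1],e[0]]
        dh=np.hypot(*q.T)-19.5
        db=np.maximum(np.maximum(-x,x-58),abs(y)-7)
        d=np.minimum(dh,db); return np.sum(np.clip(d+1,0,8)**2)
    best=min((minimize(sdf,[x0,y0,np.radians(t)],method='Nelder-Mead') for t in range(0,100,15) for x0 in(485,495) for y0 in(-15,-25)),key=lambda o:o.fun)
    print('fit',best.x[:2],np.degrees(best.x[2]),best.fun)
    # lid bar : dark at z 150-175
    b=(P[:,2]>150)&(P[:,2]<180)&(C.max(1)<50)&(abs(P[:,0]-430)<120)&(P[:,1]>50)&(P[:,1]<420)
    if b.sum()>20: rr=cv2.minAreaRect(P[b][:,:2].astype(np.float32)); print('bar',b.sum(),rr,cv2.boxPoints(rr).round(1).tolist(),np.median(P[b][:,2]))
    # whole packer rim >60
    w=(P[:,2]>70)&(P[:,2]<115)&(abs(P[:,0]-480)<140)&(P[:,1]>-140)&(P[:,1]<380)
    rr=cv2.minAreaRect(P[w][:,:2].astype(np.float32)); print('packer',rr,cv2.boxPoints(rr).round(1).tolist())
    # highest obstacles
    for nm,lo,hi in [('stamp',(260,-240),(380,-120)),]:
        k=(P[:,0]>lo[0])&(P[:,0]<hi[0])&(P[:,1]>lo[1])&(P[:,1]<hi[1]); print(nm,P[k][:,2].max())
E
```

```text
top campos [308. -11. 987.] f 364.76292889152626
top pts 292 110.26672993032025
deck 4321 ((490.6163330078125, 2.811553955078125), (180.6460723876953, 190.92031860351562), 5.201455593109131) [[392.0, 89.69999694824219], [409.29998779296875, -100.4000015258789], [589.2000122070312, -84.0999984741211], [571.9000244140625, 106.0999984741211]] 78.64588772893046
fit [487.50854333 -12.92180375] 44.72013605810026 11.96274454349381
bar 896 ((409.3148193359375, 235.34759521484375), (24.350582122802734, 198.97459411621094), 5.090883731842041) [[388.3999938964844, 333.3999938964844], [406.0, 135.1999969482422], [430.29998779296875, 137.3000030517578], [412.6000061035156, 335.5]] 164.70448900206355
packer ((474.706298828125, 144.318359375), (186.8112030029297, 475.703369140625), 5.180765151977539) [[360.20001220703125, 372.79998779296875], [403.20001220703125, -101.0], [589.2000122070312, -84.0999984741211], [546.2999877929688, 389.6000061035156]]
stamp 100.22191604421141
side campos [ 485. -728. 1146.] f 458.52449629509323
top pts 226 110.65812709102045
deck 3040 ((492.5081787109375, -0.6797180
[... 159 characters left out ...]
999877929688, -89.5], [574.4000244140625, 103.0]] 78.90465935637167
fit [489.33544925 -15.60290793] 43.57949742178255 29.645189914133127
bar 377 ((414.1819152832031, 232.56333923339844), (23.129287719726562, 200.2561492919922), 5.060629367828369) [[393.79998779296875, 331.29998779296875], [411.5, 131.8000030517578], [434.5, 133.8000030517578], [416.8999938964844, 333.29998779296875]] 164.540025905005
packer ((476.99639892578125, 140.38400268554688), (185.325927734375, 476.5994567871094), 5.169776439666748) [[363.20001220703125, 369.3999938964844], [406.20001220703125, -105.30000305175781], [590.7999877929688, -88.5999984741211], [547.7999877929688, 386.1000061035156]]
stamp 102.3075670310327
```

```bash
python3 - <<'E'
from h import *
s=r.snapshot('wrist'); print(s['tool_from_camera'].round(2).tolist()); save(s,'w0.png')
for n in ['top','side']:
    s=r.snapshot(n); z=s['z_map']; v,u=np.mgrid[:400,:640]; m=z>0
    c=np.linalg.inv(s['K'])@np.stack([u[m]*z[m],v[m]*z[m],z[m]]); P=(s['pose'][:3,:3]@c).T+s['pose'][:3,3]
    for y in range(-150,800,50):
        k=(P[:,1]>y)&(P[:,1]<y+50)&(P[:,0]>150)&(P[:,0]<600)
        if k.sum(): i=np.argmax(P[k][:,2]); print(n,y,P[k][i].round())
E
```

```text
[[-0.0, -0.95, -0.31, 80.36], [1.0, -0.0, 0.0, 1.01], [-0.0, -0.31, 0.95, 30.45], [0.0, 0.0, 0.0, 1.0]]
top -150 [ 330. -135.    9.]
top -100 [489. -78.  83.]
top -50 [478.  -8. 114.]
top 0 [518.  14. 115.]
top 50 [425.  99. 161.]
top 100 [410. 149. 170.]
top 150 [410. 152. 170.]
top 200 [406. 214. 170.]
top 250 [404. 261. 170.]
top 300 [395. 324. 171.]
top 350 [237. 378. 264.]
top 400 [238. 401. 254.]
top 450 [250. 451. 215.]
top 500 [255. 504. 193.]
top 550 [254. 552. 172.]
top 600 [249. 601. 151.]
top 650 [504. 658. 219.]
top 700 [469. 700. 164.]
top 750 [362. 751.  20.]
side -150 [ 430. -102.   78.]
side -100 [526. -52.  86.]
side -50 [481. -31. 116.]
side 0 [508.   1. 114.]
side 50 [426.  98. 161.]
side 100 [416. 137. 171.]
side 150 [412. 157. 170.]
side 200 [409. 206. 172.]
side 250 [409. 265. 170.]
side 300 [396. 325. 170.]
side 350 [235. 375. 263.]
side 400 [243. 403. 252.]
side 450 [254. 451. 215.]
side 500 [262. 506. 192.]
side 550 [245. 553. 171.]
side 600 [233. 610. 309.]
side 650 [497. 670. 277.]
side 700 [474. 703. 256.]
side 750 [363. 758.  20.]
```

View pics/w0.png

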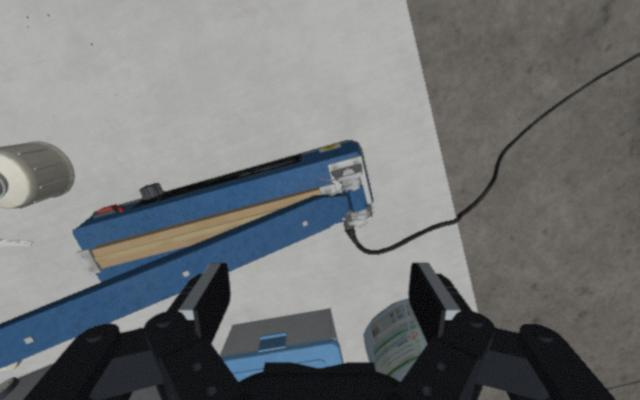

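The wrist view shows the blue sealer and boxes below. The sealer's arm reaches z of about 264, so I'll rise first, then cross with the fingers shut.

>>> drive_tool(
  motion=[
    [0,0,0,0,0,-0.04,0],
    [0,0,0,0,0,-0.04,0],
    [0,0,0,0,0,-0.04,0],
    [0,0,0,-0.023,-0.0265,0,0],
    [0,0,0,-0.023,-0.0265,0,0],
    [0,0,0,-0.023,-0.0265,0,0],
    [0,0,0,-0.023,-0.0265,0,0],
    [0,0,0,-0.023,-0.0265,0,0],
    [0,0,0,-0.023,-0.0265,0,0],
    [0,0,0,-0.023,-0.0265,0,0],
    [0,0,0,-0.023,-0.0265,0,0],
    [0,0,0,-0.023,-0.0265,0,0],
    [0,0,0,-0.023,-0.0265,0,0],
    [0,0,0,-0.023,-0.0265,0,0],
    [0,0,0,-0.023,-0.0265,0,0],
    [0,0,0,-0.023,-0.0265,0,0],
    [0,0,0,-0.023,-0.0265,0,0],
    [0,0,0,-0.023,-0.0265,0,0],
  ],
)

```text
time_s: 2.85
position: [437.9, 179.0, 529.8]
eef_rot: [3.133, -0.0, 2.815]
ft_force: [0.5, 0.5, 0.4]
width: -0.2
```

>>> drive_tool(
  motion=[
    [0,0,0,-0.02,-0.0235,0,0],
    [0,0,0,-0.02,-0.0235,0,0],
    [0,0,0,-0.02,-0.0235,0,0],
    [0,0,0,-0.02,-0.0235,0,0],
    [0,0,0,-0.02,-0.0235,0,0],
    [0,0,6.8,0,0,0.036,0],
    [0,0,6.8,0,0,0.036,0],
    [0,0,6.8,0,0,0.036,0],
    [0,0,6.8,0,0,0.036,0],
    [0,0,0,0,0,0.036,0],
    [0,0,0,0,0,0,0],
  ],
)

```text
time_s: 3.77
position: [501.6, 17.7, 349.7]
eef_rot: [3.119, 0.009, 2.308]
ft_force: [-0.7, -0.9, -0.7]
width: 0.1
```

```bash
cat >> h.py <<'E'
from scipy.spatial.transform import Rotation as Ro
def wrist():
    st=r.sense(); s=r.snapshot('wrist')
    T=np.eye(4); T[:3,:3]=Ro.from_euler('xyz',st['eef_rot']).as_matrix(); T[:3,3]=st['position']
    s['pose']=T@s['tool_from_camera']; return st,s
def cloud(s):
    z=s['z_map']; v,u=np.mgrid[:400,:640]; m=z>0
    c=np.linalg.inv(s['K'])@np.stack([u[m]*z[m],v[m]*z[m],z[m]])
    return (s['pose'][:3,:3]@c).T+s['pose'][:3,3], s['img'][m]
E
python3 - <<'E'
from h import *
st,s=wrist(); save(s,'w1.png'); print(st['position'],st['eef_rot'])
for l in ['selector_axis','lever_mid','marker']:
    for q in r.pinpoint(s,l)[:1]: print(l,np.round(q['uv'],1),round(q['p'],2),np.round(pt(s,q['uv']),1))
s=r.snapshot('side'); save(s,'s1.png')
E
```

```text
[501.62830298  17.70139936 349.70218577] [3.11905159 0.00943315 2.30760973]
selector_axis [273.4 218.5] 0.68 [ 4.829e+02 -4.000e-01  1.118e+02]
lever_mid [321.1 232.7] 0.93 [515.4  14.1 112.2]
marker [346.8 135. ] 0.78 [484.1  76.3  94.2]
```

View pics/w1.png

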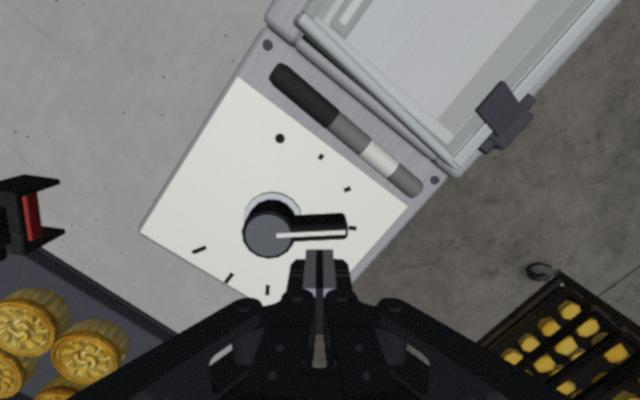

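View pics/s1.png

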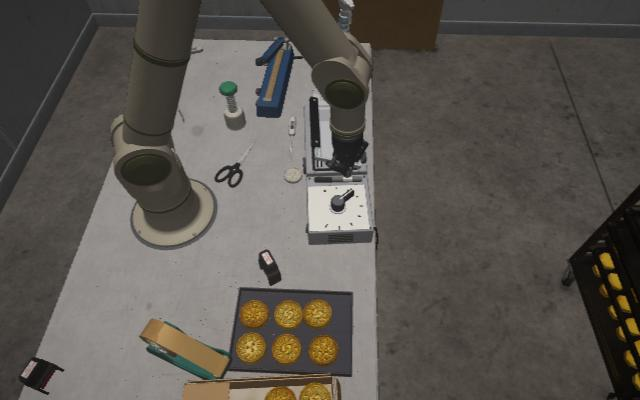

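```bash
python3 - <<'E'
from h import *
from scipy.optimize import minimize
st,s=wrist(); P,C=cloud(s)
a=np.hypot(P[:,0]-488,P[:,1]+14)<75
Q=P[a&(P[:,2]>104)&(P[:,2]<122)]; Qc=Q[:,:2]; print(len(Q),np.median(Q[:,2]))
def sdf(p):
    cx,cy,t=p; q=Qc-[cx,cy]; e=np.array([np.cos(t),np.sin(t)]); x=q@e; y=q@[-e[1],e[0]]
    dh=np.hypot(*q.T)-19.5; db=np.maximum(np.maximum(-x,x-58),abs(y)-7)
    return np.sum(np.clip(np.minimum(dh,db)+1,0,8)**2)
best=min((minimize(sdf,[x0,y0,np.radians(t)],method='Nelder-Mead') for t in range(20,70,10) for x0 in(485,495) for y0 in(-5,-15,-25)),key=lambda o:o.fun)
print(best.x[:2],np.degrees(best.x[2]),best.fun/len(Q))
# scale marks on deck
for uv in [(280,139),(321,157),(347,189),(267,290),(230,276),(199,249)]:
    p=pt(s,uv); print(uv,p.round(1))
b=(P[:,2]>86)&(P[:,2]<104)&(P[:,1]>40)&(P[:,1]<100)&(P[:,0]>400)&(P[:,0]<570)
print('marker',cv2.minAreaRect(P[b][:,:2].astype(np.float32)),P[b][:,1].min())
E
```

```text
3033 111.4618195519156
[488.23616194 -12.63021611] 44.906534569100494 0.019002736177866835
(280, 139) [456.1  39.5  79.7]
(321, 157) [489.2  50.3  79.6]
(347, 189) [522.9  45.1  79.7]
(267, 290) [534.7 -72.7  80.3]
(230, 276) [500.7 -83.   80.2]
(199, 249) [464.6 -79.1  79.8]
marker ((477.785888671875, 83.2425537109375), (155.49864196777344, 33.52208709716797), 0.009311426430940628) 66.4730909469955
```

```bash
cat > ax.py <<'E'
from h import *
from scipy.optimize import least_squares
def marks(s,nm):
    g=s['img'].max(2).astype(np.float32)
    z=s['z_map']; v,u=np.mgrid[:400,:640]; m=z>0
    c=np.linalg.inv(s['K'])@np.stack([u[m]*z[m],v[m]*z[m],z[m]])
    W=np.zeros((400,640,3)); W[m]=(s['pose'][:3,:3]@c).T+s['pose'][:3,3]
    roi=(abs(W[...,2]-79)<6)&(np.hypot(W[...,0]-490,W[...,1]+14)<90)&(np.hypot(W[...,0]-490,W[...,1]+14)>50)
    bg=cv2.medianBlur(s['img'].max(2),21 if nm=='wrist' else 11).astype(np.float32)
    dk=np.clip(bg-g,0,None)*roi*(bg>140)
    n,L,stt,_=cv2.connectedComponentsWithStats((dk>45).astype(np.uint8),connectivity=8)
    out=[]
    for i in range(1,n):
        k=L==i
        if stt[i,4]<3 or stt[i,4]>300: continue
        w=dk*cv2.dilate(k.astype(np.uint8),np.ones((3,3)))
        uu,vv=(w*u).sum()/w.sum(),(w*v).sum()/w.sum()
        zz=np.median(z[k]); out.append((pt(s,(uu,vv),d=zz),stt[i,4],(round(uu),round(vv))))
    return out
def fitaxis(M):
    X=np.array([m[0][:2] for m in M])
    best=None
    def res(p,rob=True):
        q=X-p[:2]; a=np.degrees(np.arctan2(q[:,1],q[:,0]))
        k=np.round((120+p[2]-a)/30); k=np.where(k<-1,k+12,k)
        da=120+p[2]-a-30*k; da=(da+15)%30-15
        R=np.where(k==0,p[3],p[3]+0.8*k*0); 
        return np.r_[np.radians(da)*65,(np.hypot(*q.T)-67)*0.3]
    return least_squares(lambda p:res(np.r_[p,0]),[490,-14,5],loss='soft_l1')
if __name__=='__main__':
    for n in ['top','side','wrist']:
        s=wrist()[1] if n=='wrist' else r.snapshot(n)
        M=marks(s,n); print(n,[(m[0].round(1).tolist(),int(m[1]),m[2]) for m in M])
        if len(M)>3: f=fitaxis(M); print(' axis',f.x.round(2),f.cost)
E
python3 ax.py
```

```text
top [([548.5, -41.0, 78.8], 4, (326, 158)), ([526.8, -67.8, 79.4], 7, (337, 166)), ([493.8, -79.8, 79.5], 7, (341, 179)), ([459.0, -75.3, 79.3], 7, (340, 192)), ([404.3, -34.5, 74.3], 3, (324, 214))]
 axis [479.91 -17.52  12.13] 7.520213042071796
side [([452.7, 39.3, 79.4], 4, (324, 191)), ([544.6, 22.8, 80.6], 3, (357, 196)), ([556.6, -8.3, 79.7], 6, (361, 206)), ([550.9, -41.7, 78.7], 5, (359, 216)), ([529.3, -68.7, 79.2], 6, (351, 224)), ([461.4, -78.1, 80.7], 6, (326, 225)), ([496.8, -81.3, 79.8], 5, (339, 227))]
 axis [490.76 -14.54   5.28] 0.9046921013858058
wrist [([450.2, 40.8, 80.4], 79, (275, 133)), ([482.4, 51.1, 80.6], 27, (316, 151)), ([515.6, 45.8, 80.3], 32, (342, 183)), ([542.2, 24.7, 80.2], 32, (347, 221)), ([542.9, 11.7, 79.5], 3, (337, 232)), ([459.3, -75.5, 80.3], 64, (196, 243)), ([548.6, -4.1, 80.1], 4, (330, 249)), ([534.2, -40.7, 79.9], 4, (290, 267)), ([494.2, -80.5, 80.3], 48, (226, 271)), ([527.0, -68.3, 80.4], 44, (264, 283))]
 axis [487.89 -14.16   5.05] 25.208762616858984
```

```bash
cat > go.py <<'E'
import sys
from h import *
AX=np.array([488.2,-14.0])
def target(theta,off,ztip,rad=40):
    t=np.radians(theta); tip=np.r_[AX+rad*np.array([np.cos(t),np.sin(t)])+off*np.array([-np.sin(t),np.cos(t)]),ztip]
    return tip, theta+90
def rep(tip,yaw):
    st=r.sense(); R=Ro.from_euler('xyz',st['eef_rot']).as_matrix(); Rt=Ro.from_euler('xyz',[180,0,yaw],degrees=True).as_matrix()
    p=tip+[0,0,r.nose_length]
    print('tip now',(st['position']+R@[0,0,r.nose_length]).round(1),'->',tip.round(1),'F',st['ft_force'].round(1))
    print('turn',np.degrees(Ro.from_matrix(R.T@Rt).as_rotvec()).round(2),'shift mm',(R.T@(p-st['position'])).round(1))
if __name__=='__main__':
    a=[float(x) for x in sys.argv[1:]]; rep(*target(*a))
E
python3 go.py 45 24 150; python3 go.py 45 24 92
```

```text
tip now [509.   19.3 182.7] -> [499.5  31.3 150. ] F [-0.1 -0.1 -0.3]
turn [ 1.82  0.88 -2.75] shift mm [13.2  5.6 32.6]
tip now [509.   19.3 182.7] -> [499.5  31.3  92. ] F [-0.1 -0.1 -0.3]
turn [ 1.82  0.88 -2.75] shift mm [14.   3.7 90.6]
```

>>> drive_tool(
  motion=[
    [0.9,0.45,-1.4,0.007,0.003,0.016,0],
    [0.9,0.45,-1.35,0.007,0.003,0.016,0],
    [0,0,0,0,0,0,0],
    [0,0,0,0,0,0,0],
  ],
)

```text
time_s: 4.55
position: [498.7, 33.6, 323.6]
eef_rot: [3.14, 0.0, 2.362]
ft_force: [-0.1, -0.0, 0.2]
width: -0.0
```

```bash
python3 go.py 45 24 92; python3 - <<'E'
from h import *
st,s=wrist(); save(s,'w2.png')
E
```

```text
tip now [498.9  33.8 150.2] -> [499.5  31.3  92. ] F [-0.1 -0.   0.2]
turn [0.1  0.   0.32] shift mm [-2.3 -1.2 58.2]
```

View pics/w2.png

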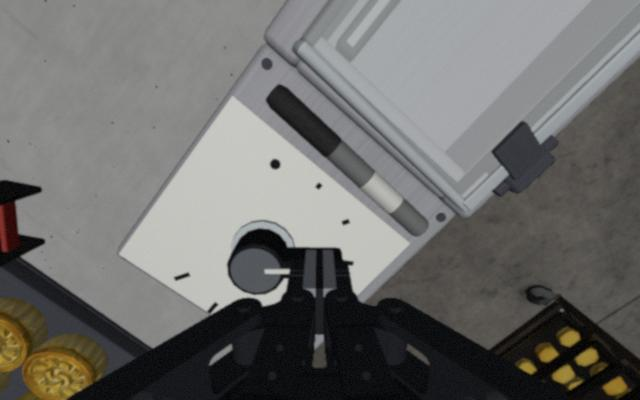

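>>> drive_tool(
  motion=[
    [0,0,0,-0.001,0,0.015,0],
    [0,0,0,0,0,0.014,0],
    [0,0,0,0,0,0.01,0],
    [0,0,0,0,0,0,0],
  ],
)

```text
time_s: 4.93
position: [500.0, 33.0, 283.9]
eef_rot: [3.139, 0.001, 2.362]
ft_force: [-1.2, -0.7, 0.5]
width: 0.6
```

```bash
python3 go.py 45 24 92;python3 go.py 45 18 92; python3 - <<'E'
from h import *
st,s=wrist(); save(s,'w3.png')
s=r.snapshot('side'); cv2.imwrite('pics/s3.png',cv2.resize(s['img'][140:260,270:400,::-1],None,fx=5,fy=5,interpolation=cv2.INTER_CUBIC))
E
```

```text
tip now [500.5  33.2 110.5] -> [499.5  31.3  92. ] F [-1.2 -0.7  0.5]
turn [0.16 0.06 0.31] shift mm [-0.8 -1.7 18.5]
tip now [500.5  33.2 110.5] -> [503.8  27.   92. ] F [-1.2 -0.7  0.5]
turn [0.16 0.06 0.31] shift mm [-6.8 -1.7 18.5]
```

View pics/w3.png

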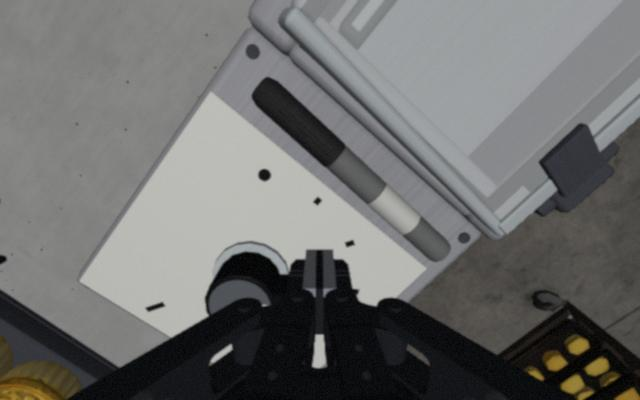

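View pics/s3.png

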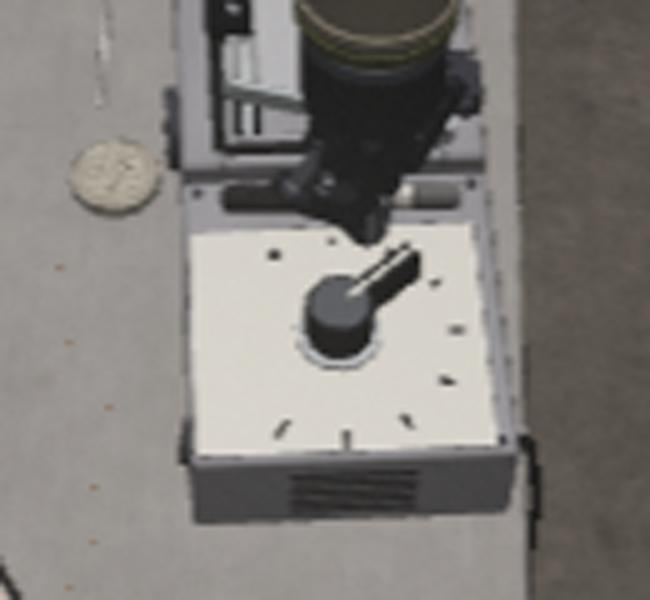

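>>> drive_tool(
  motion=[
    [0,0,0,0,0,0.012,0],
    [0,0,0,0,0,0.006,0],
    [0,0,0,-0.003,0,0,0],
    [0,0,0,-0.003,0,0,0],
    [0,0,4,-0.0028,0.0012,0,0],
    [0,0,4,-0.0028,0.0012,0,0],
    [0,0,4,-0.0028,0.0012,0,0],
  ],
)

```text
time_s: 5.62
position: [514.0, 24.0, 271.0]
eef_rot: [3.134, 0.0, 2.146]
ft_force: [-2.9, 4.2, -3.3]
width: 0.1
```

```bash
cat > lv.py <<'E'
from go import *
def lever():
    from scipy.optimize import minimize
    for n in ['top','side']:
        s=r.snapshot(n); P,C=cloud(s)
        q=P[:,:2]-AX; rr=np.hypot(*q.T)
        k=(P[:,2]>103)&(P[:,2]<117)&(rr>22)&(rr<60)
        if n=='side': cv2.imwrite('pics/side_now.png',cv2.resize(s['img'][140:260,270:400,::-1],None,fx=5,fy=5,interpolation=cv2.INTER_CUBIC))
        a=np.degrees(np.arctan2(*q[k].T[::-1])); print(n,k.sum(),'angles pct',np.percentile(a,[10,50,90]).round(1) if k.sum() else None)
lever()
st=r.sense(); print('yaw deg',np.degrees(st['eef_rot'][2]),'theta',np.degrees(st['eef_rot'][2])-90)
# peg polar about axis
R=Ro.from_euler('xyz',st['eef_rot']).as_matrix(); tip=(st['position']+R@[0,0,r.nose_length]); print('axis->peg in tool',(R.T@np.r_[tip[:2]-AX,0]).round(1))
E
python3 lv.py; python3 go.py 33 18 92
```

```text
top 4 angles pct [20.6 22.7 24.3]
side 84 angles pct [20.9 30.8 43.7]
yaw deg 123.05979345924868 theta 33.05979345924868
axis->peg in tool [17.3 43.9  0.3]
tip now [515.5  24.4  97.6] -> [511.9  22.9  92. ] F [-1.2  1.7 -0.1]
turn [0.45 0.07 0.06] shift mm [ 0.5 -2.5  5.5]
```

View pics/side_now.png

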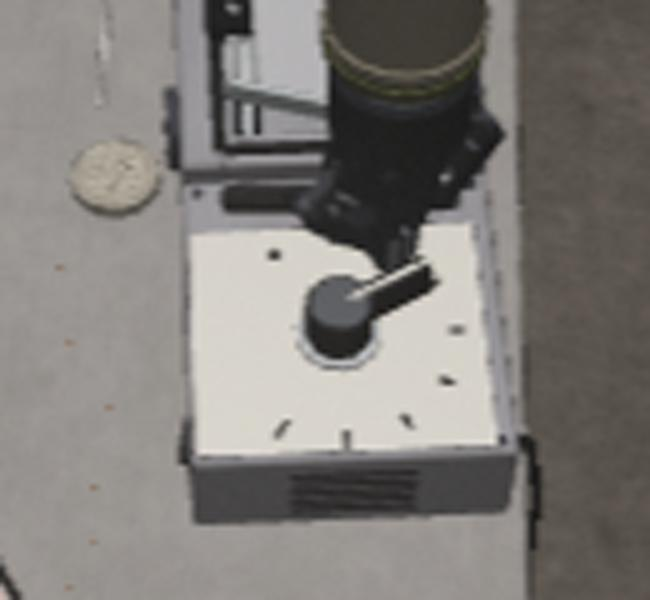

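>>> drive_tool(
  motion=[
    [0,0,4,-0.0028,0.0005,0.002,0],
    [0,0,4,-0.0028,0.0005,0.002,0],
    [0,0,4,-0.0028,0.0005,0.001,0],
    [0,0,4,-0.0028,0.001,0.001,0],
    [0,0,4,-0.0028,0.001,0,0],
    [0,0,4,-0.0028,0.001,0,0],
    [0,0,4,-0.0028,0.001,0,0],
    [0,0,4,-0.0028,0.001,0,0],
  ],
)

```text
time_s: 6.38
position: [528.8, 7.0, 269.1]
eef_rot: [3.13, -0.009, 1.594]
ft_force: [-0.1, 0.4, -0.6]
width: 0.4
```

```bash
python3 lv.py
```

```text
top 35 angles pct [-2.5  6.1 18. ]
side 99 angles pct [-5.9  2.6 18.9]
yaw deg 91.37249337116458 theta 1.3724933711645804
axis->peg in tool [21.2 43.   0.7]
```

View pics/side_now.png

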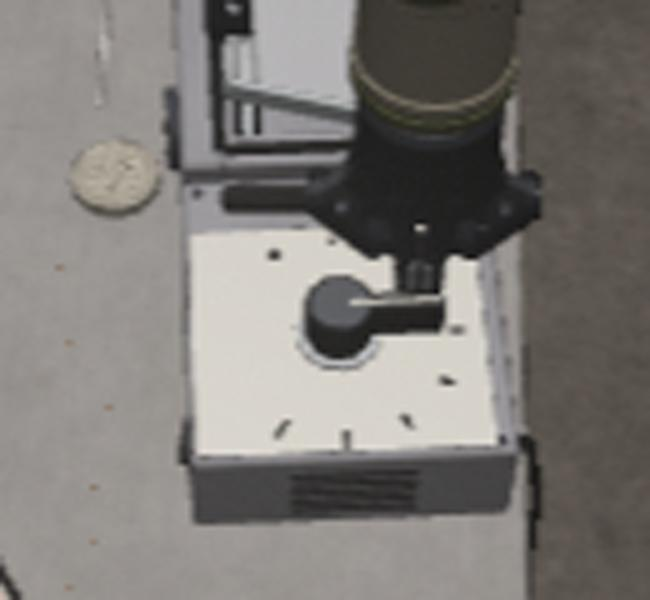

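>>> drive_tool(
  motion=[
    [0,0,4,-0.0032,0.0008,0.001,0],
    [0,0,4,-0.0032,0.0008,0.001,0],
    [0,0,4,-0.0032,0.0008,0.001,0],
    [0,0,4,-0.0032,0.0008,0,0],
    [0,0,4,-0.003,0.001,0,0],
    [0,0,4,-0.003,0.001,0,0],
    [0,0,4,-0.003,0.001,0,0],
  ],
)

```text
time_s: 7.07
position: [533.5, -11.8, 268.6]
eef_rot: [3.133, -0.021, 1.125]
ft_force: [0.4, 0.5, -0.0]
width: 0.1
```

```bash
python3 lv.py
```

```text
top 48 angles pct [-25.4 -17.9  -6.2]
side 97 angles pct [-29.7 -18.7  -5.2]
yaw deg 64.46396211703093 theta -25.53603788296907
axis->peg in tool [24.4 41.4  0.9]
```

View pics/side_now.png

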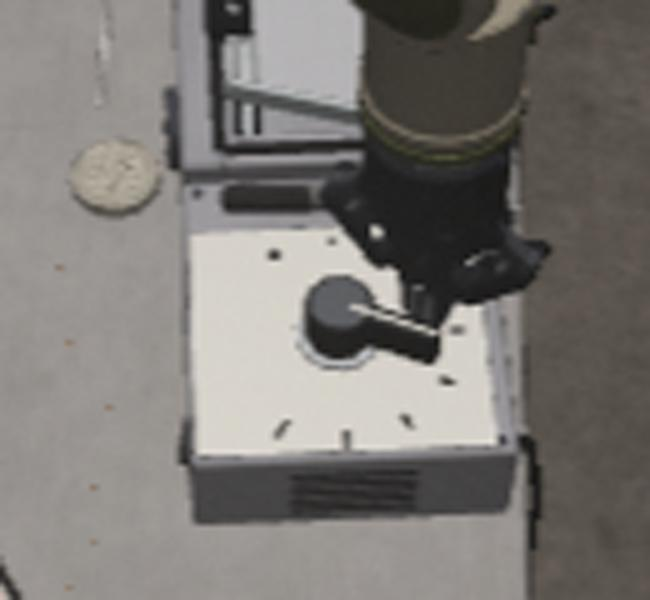

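```bash
python3 go.py -34 18 92 ; python3 go.py -44 18 92
```

```text
tip now [536.1  -9.8  95.1] -> [531.4 -21.4  92. ] F [ 0.1 -1.1  1.5]
turn [ 0.42 -1.18  8.46] shift mm [-9.1  2.3  2.9]
tip now [536.1  -9.8  95.1] -> [529.5 -28.8  92. ] F [ 0.1 -1.1  1.5]
turn [ 0.31 -1.21 18.46] shift mm [-16.7   3.7   2.8]
```

>>> drive_tool(
  motion=[
    [0.1,-0.4,3,-0.0035,0.0008,0.001,0],
    [0.1,-0.4,3,-0.0035,0.0008,0.001,0],
    [0.1,-0.4,3,-0.0035,0.0008,0.001,0],
    [0,0,3,-0.003,0.0008,0,0],
    [0,0,0,0,0,0,0],
  ],
)

```text
time_s: 7.58
position: [531.8, -23.4, 267.1]
eef_rot: [3.137, -0.005, 0.937]
ft_force: [-0.6, -0.3, -0.2]
width: -0.1
```

```bash
python3 lv.py;  python3 go.py -44 18 92
```

```text
top 63 angles pct [-44.3 -37.  -22.4]
side 99 angles pct [-44.1 -34.7 -20.5]
yaw deg 53.785579259983784 theta -36.214420740016216
axis->peg in tool [18.9 41.4  0.3]
tip now [532.8 -23.2  93.6] -> [529.5 -28.8  92. ] F [0.2 1.6 0.1]
turn [ 0.25 -0.27  7.78] shift mm [-5.7  1.4  1.6]
```

View pics/side_now.png

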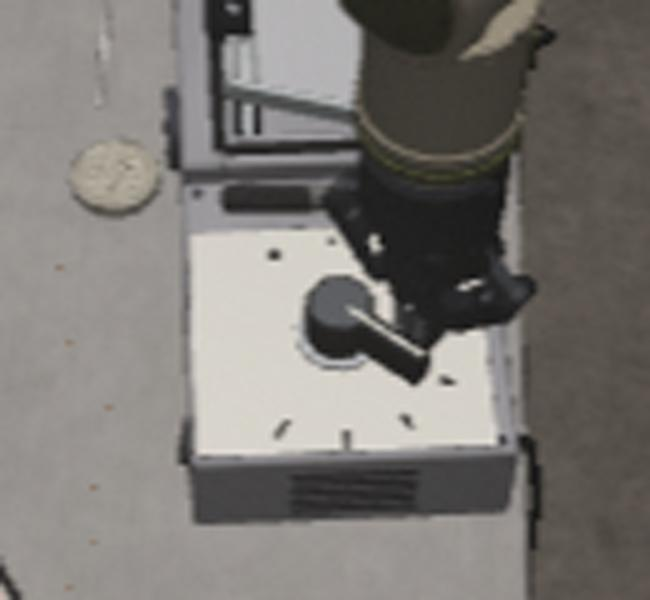

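>>> drive_tool(
  motion=[
    [0,0,3,-0.0025,0.0006,0.001,0],
    [0,0,3,-0.0025,0.0006,0,0],
    [0,0,0,0,0,0,0],
  ],
)

```text
time_s: 7.93
position: [530.1, -27.7, 266.5]
eef_rot: [3.137, -0.006, 0.842]
ft_force: [-0.2, -0.2, 0.4]
width: 0.1
```

```bash
python3 lv.py;  python3 go.py -52 18 92
```

```text
top 66 angles pct [-50.7 -44.7 -30.7]
side 97 angles pct [-51.6 -42.1 -27.7]
yaw deg 48.41895331069658 theta -41.58104668930342
axis->peg in tool [18.9 41.2  0.3]
tip now [531.5 -27.2  93. ] -> [527.  -34.4  92. ] F [ 0.6  1.1 -0. ]
turn [ 0.25 -0.39 10.42] shift mm [-7.3  2.3  1. ]
```

View pics/side_now.png

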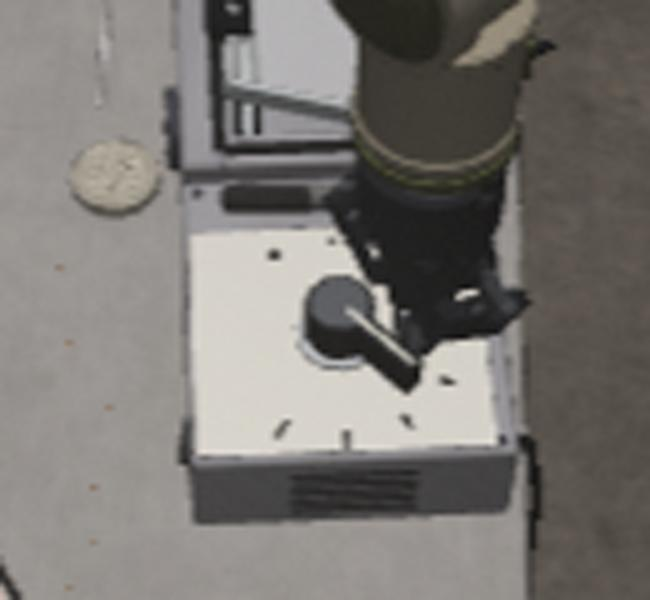

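```bash
cat > lv2.py <<'E'
from go import *
for n in ['top','side']:
    s=r.snapshot(n); P,C=cloud(s); q=P[:,:2]-AX; rr=np.hypot(*q.T)
    k=(P[:,2]>104)&(P[:,2]<117)&(rr<60)&(C.min(1)>130)&(rr>8)
    X=q[k].astype(np.float32)
    if len(X)>4:
        vx,vy,x0,y0=cv2.fitLine(X,cv2.DIST_HUBER,0,.01,.01).ravel(); m=np.degrees(np.arctan2(*X.mean(0)[::-1]))
        a=np.degrees(np.arctan2(vy,vx)); print(n,len(X),'line',a.round(1),'mean dir',m.round(1),'perp off',(x0*vy-y0*vx).round(1))
st=r.sense(); print(st['time_s'],st['ft_force'].round(1))
E
python3 lv2.py
```

```text
top 128 line -45.2 mean dir -42.8 perp off -1.4
side 26 line -43.7 mean dir -38.7 perp off -1.4
8.1333 [-0.3 -0.4 -0.1]
```

>>> drive_tool(
  motion=[
    [0,0,2.5,-0.002,0.0005,0,0],
    [0,0,2.5,-0.002,0.0005,0,0],
    [0,0,0,0,0,0,0],
  ],
)

```text
time_s: 8.38
position: [528.1, -31.2, 266.5]
eef_rot: [3.138, -0.007, 0.753]
ft_force: [-0.4, 0.2, 0.0]
width: 0.2
```

```bash
python3 lv2.py;python3 lv.py;  python3 go.py -52 18 92; python3 -c "
from h import *
s=r.snapshot('top');cv2.imwrite('pics/top_now.png',cv2.resize(s['img'][140:230,250:370,::-1],None,fx=6,fy=6,interpolation=cv2.INTER_CUBIC))"
```

```text
top 119 line -47.9 mean dir -46.4 perp off -0.8
side 24 line -45.6 mean dir -41.0 perp off -1.1
8.4833 [0.2 0.1 0.3]
top 70 angles pct [-56.9 -49.2 -36.6]
side 97 angles pct [-55.8 -45.5 -31.3]
yaw deg 43.349692907826885 theta -46.650307092173115
axis->peg in tool [18.7 40.4  0.3]
tip now [529.5 -30.5  93. ] -> [527.  -34.4  92. ] F [ 0.8 -0.3  0.8]
turn [ 0.2  -0.43  5.35] shift mm [-3.3  1.8  1. ]
```

View pics/side_now.png

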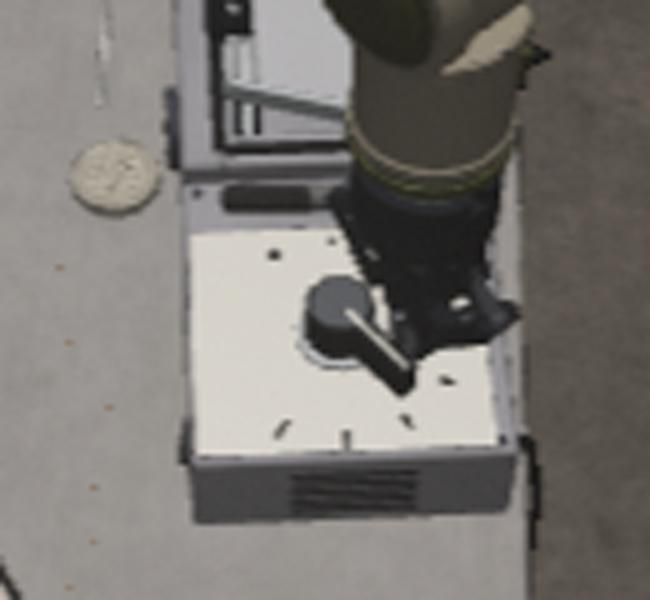

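View pics/top_now.png

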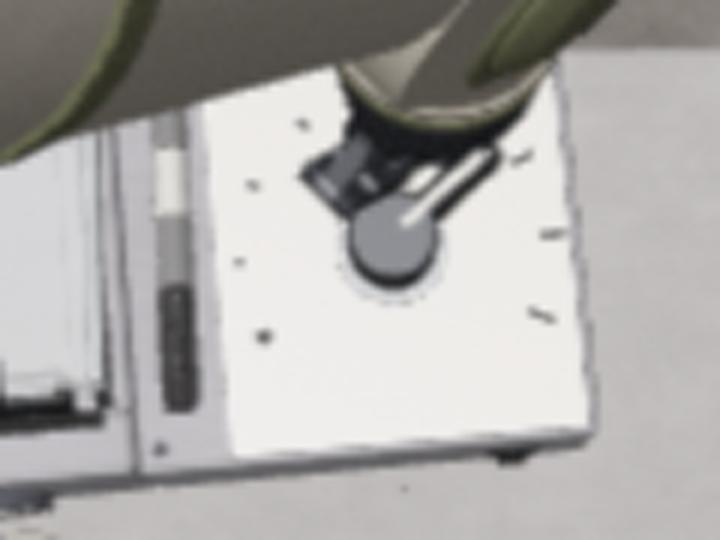

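```bash
cat > lv3.py <<'E'
from go import *
def ang(n):
    s=r.snapshot(n) if n!='wrist' else wrist()[1]
    g=s['img'].min(2).astype(np.float32); Ti=np.linalg.inv(s['pose'])
    def samp(W):
        c=(Ti[:3,:3]@W.T).T+Ti[:3,3]; p=(s['K']@c.T).T; p=p[:,:2]/p[:,2:]
        return cv2.remap(g,p[:,0].astype(np.float32)[None],p[:,1].astype(np.float32)[None],cv2.INTER_LINEAR)[0]
    best=[]
    for cx in np.arange(-4,4.1,1):
      for cy in np.arange(-4,4.1,1):
        for t in np.arange(-80,0,1.):
            e=np.array([np.cos(np.radians(t)),np.sin(np.radians(t))]); nn=np.array([-e[1],e[0]])
            R=np.arange(14,56,2)
            f=lambda o: samp(np.c_[AX+[cx,cy]+R[:,None]*e+o*nn,np.full(len(R),111.)]).mean()
            best.append((f(0)-.5*f(4.5)-.5*f(-4.5)-1.0*np.hypot(cx,cy),t,cx,cy))
    best.sort(reverse=True); print(n,[tuple(np.round(b,1).tolist()) for b in best[:3]])
    b0=best[0][0]; a=[b[1] for b in best if b[0]>b0-5]; print('   mean',np.mean(a).round(1),np.min(a),np.max(a))
for n in ['top','side']: ang(n)
E
python3 lv3.py
```

```text
top [(96.9, -48.0, -1.0, 2.0), (96.9, -47.0, -2.0, 2.0), (96.6, -47.0, -1.0, 1.0)]
   mean -48.0 -50.0 -46.0
side [(79.5, -46.0, 1.0, 0.0), (79.4, -47.0, 0.0, 1.0), (78.9, -48.0, 1.0, 1.0)]
   mean -46.8 -49.0 -44.0
```

>>> drive_tool(
  motion=[
    [0,0,2.5,-0.0022,0.0005,0,0],
    [0,0,2.5,-0.0022,0.0005,0,0],
    [0,0,1,-0.001,0.0004,0,0],
    [0,0,0,0,0,0,0],
  ],
)

```text
time_s: 9.07
position: [525.2, -35.5, 266.5]
eef_rot: [3.138, -0.008, 0.649]
ft_force: [0.4, 0.2, 0.2]
width: -0.2
```

```bash
python3 lv3.py;python3 lv.py;  python3 go.py -55 18 92; python3 -c "
from h import *
s=r.snapshot('top');cv2.imwrite('pics/top_now2.png',cv2.resize(s['img'][140:230,250:370,::-1],None,fx=6,fy=6,interpolation=cv2.INTER_CUBIC))"
```

```text
top [(101.6, -54.0, 0.0, 1.0), (101.4, -53.0, 0.0, 0.0), (101.1, -53.0, -1.0, 1.0)]
   mean -53.3 -56.0 -51.0
side [(85.5, -52.0, 1.0, 0.0), (84.8, -53.0, 1.0, 1.0), (84.7, -53.0, 2.0, 0.0)]
   mean -53.1 -55.0 -51.0
top 70 angles pct [-63.2 -55.8 -41.8]
side 94 angles pct [-62.3 -52.3 -39.1]
yaw deg 37.27647204146455 theta -52.72352795853545
axis->peg in tool [18.1 39.9  0.3]
tip now [526.8 -34.8  93.1] -> [525.9 -36.4  92. ] F [-0.4 -0.8  0.7]
turn [ 0.16 -0.49  2.28] shift mm [-0.3  1.3  1.1]
```

View pics/top_now2.png

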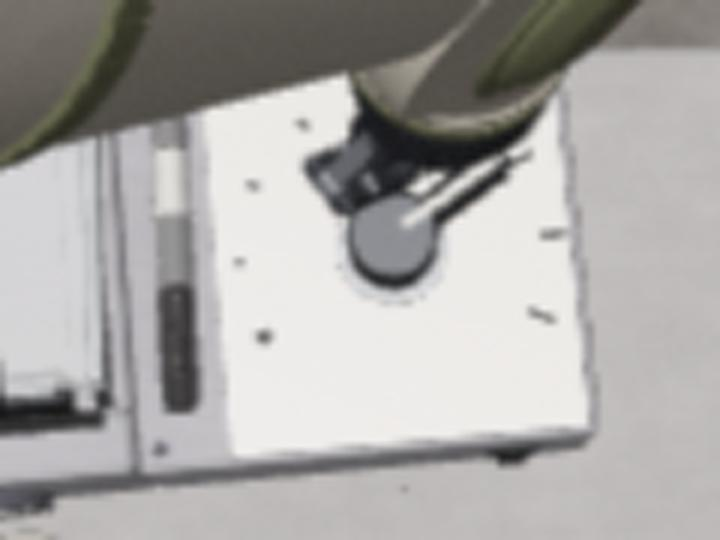

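>>> drive_tool(
  motion=[
    [0,0,1.5,-0.0015,0.0005,0,0],
    [0,0,0,0,0,0,0],
    [0,0,0,0.008,0,0,0],
    [0,0,0,0.008,0,0,0],
    [0,0,0,0.002,0,-0.02,0],
    [0,0,0,0,0,-0.03,0],
    [0,0,0,0,0,-0.03,0],
    [0,0,0,0,0,-0.03,0],
    [0,0,0,0,0,-0.01,0],
    [0,0,0,0,0,0,0],
  ],
)

```text
time_s: 10.15
position: [542.8, -22.6, 390.8]
eef_rot: [3.139, -0.004, 0.625]
ft_force: [0.6, -0.1, -0.8]
width: 0.3
```

```bash
python3 lv3.py; python3 ax.py; python3 - <<'E'
from h import *
from scipy.optimize import minimize
st,s=wrist(); save(s,'w5.png'); P,C=cloud(s); print(st['position'],st['eef_rot'],st['time_s'])
a=np.hypot(P[:,0]-488,P[:,1]+14)<75
Q=P[a&(P[:,2]>104)&(P[:,2]<122)]; Qc=Q[:,:2]
def sdf(p):
    cx,cy,t=p; q=Qc-[cx,cy]; e=np.array([np.cos(t),np.sin(t)]); x=q@e; y=q@[-e[1],e[0]]
    dh=np.hypot(*q.T)-19.5; db=np.maximum(np.maximum(-x,x-58),abs(y)-7)
    return np.sum(np.clip(np.minimum(dh,db)+1,0,8)**2)
if len(Q)>50:
    best=min((minimize(sdf,[x0,y0,np.radians(t)],method='Nelder-Mead') for t in range(-70,-30,10) for x0 in(485,495) for y0 in(-5,-15,-25)),key=lambda o:o.fun)
    print('wrist fit',len(Q),best.x[:2],np.degrees(best.x[2]),best.fun/len(Q))
s=r.snapshot('top');cv2.imwrite('pics/top_now3.png',cv2.resize(s['img'][130:250,130:370,::-1],None,fx=3.3,fy=3.3,interpolation=cv2.INTER_CUBIC))
for l in ['lid_bar']:
    for q in r.pinpoint(s,l)[:1]: print(l,q['uv'],q['p'],pt(s,q['uv']).round(1))
E
```

```text
top [(92.6, -55.0, 0.0, 0.0), (91.9, -54.0, -1.0, 1.0), (91.7, -54.0, 0.0, -1.0)]
   mean -54.9 -57.0 -53.0
side [(71.2, -55.0, 2.0, 0.0), (70.5, -56.0, 2.0, 1.0), (70.2, -55.0, 1.0, 2.0)]
   mean -54.7 -57.0 -52.0
top [([554.2, -6.5, 78.2], 4, (312, 156)), ([547.8, -40.9, 81.3], 4, (326, 158)), ([541.7, 25.5, 78.4], 3, (300, 160)), ([527.1, -68.1, 79.3], 6, (337, 166)), ([514.6, 46.2, 80.9], 3, (292, 170)), ([493.8, -79.8, 79.6], 7, (341, 179)), ([458.9, -75.2, 79.8], 7, (340, 192)), ([450.1, 41.2, 79.5], 4, (294, 196)), ([404.4, -34.5, 74.4], 3, (324, 214))]
 axis [487.49 -13.44   5.63] 14.779139219928588
side [([452.4, 39.8, 79.1], 5, (324, 190)), ([544.7, 24.6, 78.1], 3, (357, 196)), ([556.6, -8.4, 79.8], 6, (361, 206)), ([550.9, -42.1, 79.5], 5, (359, 216)), ([529.3, -68.5, 78.8], 6, (351, 224)), ([461.4, -78.2, 81.0], 6, (326, 225)), ([496.8, -80.3, 78.1], 5, (339, 227))]
 axis [490.56 -14.34   5.39] 0.6459474446232907
wrist [([542.0, 24.5, 80.5], 30, (277, 163)), ([554.4, -7.3, 80.4], 37, (314, 173)), ([515.6, 45.8, 80.0], 25, (242, 173)), ([549.0, -41.4, 80.2], 40, (341, 198)), ([482.6, 51.0, 80.6], 20, (218, 198)), ([450.4, 40.7, 80.2], 46, (211, 230)), ([527.2, -68.5, 80.0], 44, (350, 231))]
 axis [488.39 -13.52   5.25] 0.5276561528722983
[541.69857908 -22.84059366 387.57865603] [-3.14137271e+00  4.71842372e-04  6.23787203e-01] 10.4
wrist fit 2181 [489.08683419 -13.50501069] -54.33665302205018 0.020547620917402087
lid_bar [206.8, 206.9] 0.75 [411.4 232.1 164.1]
```

View pics/w5.png

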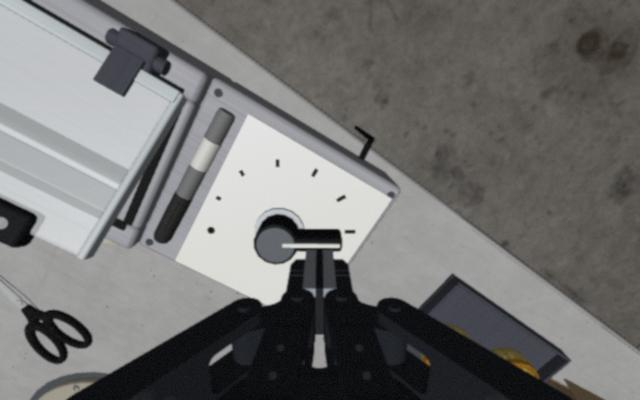

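View pics/top_now3.png

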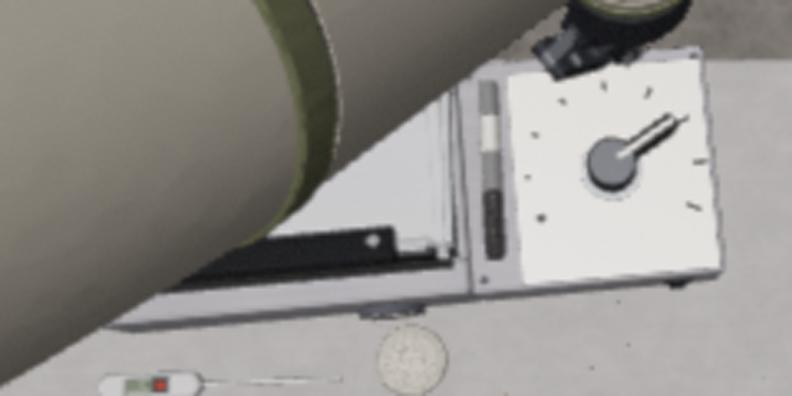

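Lever measures about −54.5 to −55° in world terms, against tick 6 at −54.8°, so the selector is set. Next I'll move over the lid bar, which is open at about (413, 235, 164).

>>> drive_tool(
  motion=[
    [0,0,0,0.0044,-0.0285,0,0],
    [0,0,0,0.0044,-0.0285,0,0],
    [0,0,0,0.0044,-0.0285,0,0],
    [0,0,0,0.0044,-0.0285,0,0],
    [0,0,0,0.0044,-0.0285,0,0],
    [0,0,0,0.0044,-0.0285,0,0],
    [0,0,0,0.0044,-0.0285,0,0],
    [0,0,0,0.0044,-0.0285,0,0],
    [0,0,0,0.0044,-0.0285,0,0],
    [0,0,0,0.0044,-0.0285,0,0],
    [0,0,-6.6,0,0,0,0],
    [0,0,-6.6,0,0,0,0],
    [0,0,-6.6,0,0,0,0],
    [0,0,-6.6,0,0,0,0],
    [0,0,-6.6,0,0,0,0],
    [0,0,-6.6,0,0,0,0],
    [0,0,-6.6,0,0,0,0],
    [0,0,-6.6,0,0,0,0],
    [0,0,-6.6,0,0,0,0],
    [0,0,0,0,0,0,0],
  ],
)

```text
time_s: 12.22
position: [404.3, 245.3, 377.7]
eef_rot: [-3.132, 0.015, 1.705]
ft_force: [0.1, 0.7, -0.1]
width: -0.0
```

```bash
cat > bar.py <<'E'
from go import *
H=np.array([548.0,247.7]); yw=np.radians(5.2)
if __name__=='__main__':
    for d,z in [(135,185),(135,166),(141,140),(148,113)]:
        rep(np.r_[H-d*np.array([np.cos(yw),np.sin(yw)]),z],95.2)
    for n in ['side','wrist']:
        s=wrist()[1] if n=='wrist' else r.snapshot(n); P,C=cloud(s)
        b=(P[:,2]>150)&(P[:,2]<176)&(C.max(1)<50)&(abs(P[:,0]-430)<60)&(P[:,1]>110)&(P[:,1]<350)
        if b.sum(): print(n,b.sum(),P[b].mean(0).round(1),P[b][:,0].min(),P[b][:,0].max())
        save(s,n+'_bar.png')
E
python3 bar.py
```

```text
tip now [402.9 242.5 204.4] -> [413.6 235.5 185. ] F [ 0.1  0.7 -0.1]
turn [-0.56  0.86  2.47] shift mm [-10.7   8.   19.4]
tip now [402.9 242.5 204.4] -> [413.6 235.5 166. ] F [ 0.1  0.7 -0.1]
turn [-0.56  0.86  2.47] shift mm [-10.4   8.2  38.4]
tip now [402.9 242.5 204.4] -> [407.6 234.9 140. ] F [ 0.1  0.7 -0.1]
turn [-0.56  0.86  2.47] shift mm [-9.8  2.5 64.5]
tip now [402.9 242.5 204.4] -> [400.6 234.3 113. ] F [ 0.1  0.7 -0.1]
turn [-0.56  0.86  2.47] shift mm [-9.1 -4.2 91.5]
side 308 [416.7 209.2 164.2] 399.5110650107534 432.85338099727306
wrist 7360 [406.7 280.6 165.1] 390.0126536699164 424.3455885873509
```

View pics/wrist_bar.png

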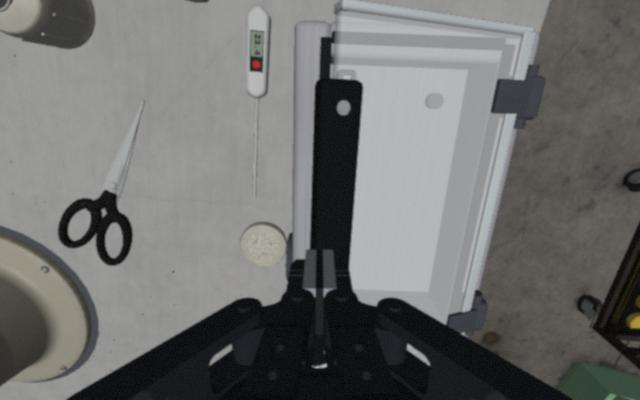

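View pics/side_bar.png

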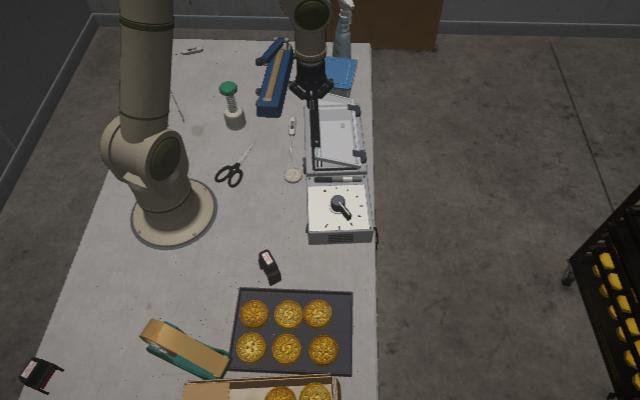

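>>> drive_tool(
  motion=[
    [-0.3,0.4,1.2,-0.005,0.003,0.01,0],
    [-0.2,0.4,1.2,-0.005,0.003,0.01,0],
    [0,0,0,0,0,0.003,0],
    [0,0,0,0,0,0,0],
  ],
)

```text
time_s: 12.65
position: [411.7, 235.8, 353.5]
eef_rot: [-3.141, 0.002, 1.637]
ft_force: [0.0, 0.8, -0.2]
width: 0.1
```

```bash
python3 bar.py; python3 lv3.py
```

```text
tip now [411.6 235.5 180.1] -> [413.6 235.5 185. ] F [ 0.   0.8 -0.2]
turn [-0.05  0.09 -1.4 ] shift mm [-0.4  1.8 -4.9]
tip now [411.6 235.5 180.1] -> [413.6 235.5 166. ] F [ 0.   0.8 -0.2]
turn [-0.05  0.09 -1.4 ] shift mm [-0.4  1.8 14.1]
tip now [411.6 235.5 180.1] -> [407.6 234.9 140. ] F [ 0.   0.8 -0.2]
turn [-0.05  0.09 -1.4 ] shift mm [-0.5 -4.1 40.1]
tip now [411.6 235.5 180.1] -> [400.6 234.3 113. ] F [ 0.   0.8 -0.2]
turn [-0.05  0.09 -1.4 ] shift mm [ -0.6 -11.1  67.2]
side 234 [417.9 189.9 164.5] 403.98518754272664 432.87724512649277
wrist 9416 [406.9 284.2 165.1] 390.1086237654787 424.5895375832388
top [(91.8, -55.0, 0.0, 0.0), (91.2, -54.0, -1.0, 1.0), (90.9, -55.0, -1.0, 2.0)]
   mean -54.9 -57.0 -53.0
side [(69.6, -55.0, 2.0, 0.0), (68.9, -56.0, 2.0, 1.0), (68.7, -55.0, 1.0, 2.0)]
   mean -54.8 -58.0 -52.0
```

Now I'll descend onto the bar and follow its arc forward.

>>> drive_tool(
  motion=[
    [0,0,0,0,0,0.01,0],
    [0,0,0,0,0,0.008,0],
    [0,0,0,0,-0.001,0.006,0],
    [0,0,0,0,-0.002,0.006,0],
    [0,0,0,0,-0.002,0.006,0],
  ],
)

```text
time_s: 13.27
position: [406.6, 236.8, 317.1]
eef_rot: [3.139, -0.002, 1.642]
ft_force: [0.1, -1.0, 5.7]
width: 0.3
```

```bash
python3 bar.py | tail -4
```

```text
tip now [407.  237.2 143.7] -> [400.6 234.3 113. ] F [ 0.1 -1.   5.7]
turn [ 0.15 -0.12 -1.14] shift mm [-2.1 -6.2 30.7]
side 26 [408.  230.3 162.9] 395.95905809259324 419.76092338602973
wrist 1001 [406.3 245.8 163.9] 393.2757496430403 419.6669914314751
```

View pics/wrist_bar.png

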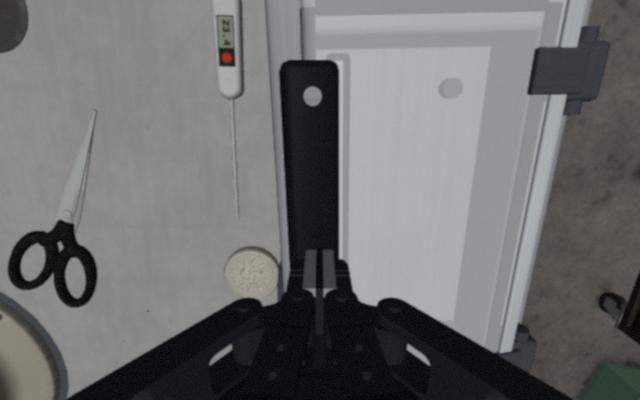

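>>> drive_tool(
  motion=[
    [0,0,0,0,-0.001,0.006,0],
    [0,0,0,0,-0.001,0.006,0],
    [0,0,0,0,-0.001,0.006,0],
    [0,0,0,0,-0.001,0.005,0],
    [0,0,0,0,-0.001,0.004,0],
  ],
)

```text
time_s: 13.78
position: [401.9, 236.1, 289.8]
eef_rot: [3.14, -0.003, 1.64]
ft_force: [0.9, -0.1, 8.1]
width: 0.2
```

```bash
python3 bar.py | tail -3
```

```text
turn [ 0.12 -0.19 -1.21] shift mm [-1.8 -1.5  3.4]
side 123 [405.  230.6 168. ] 370.233006595757 443.24799033280823
wrist 8509 [403.8 243.7 168.7] 370.0005023273036 441.81125923174943
```

>>> drive_tool(
  motion=[
    [0,0,0,0,0,0.003,0],
    [0,0,0,0,0,0.003,0],
    [0,0,0,0,0,0.002,0],
  ],
)

```text
time_s: 14.13
position: [402.2, 235.0, 286.1]
eef_rot: [3.141, -0.01, 1.638]
ft_force: [-9.4, -3.6, 58.5]
width: 0.1
```

```bash
python3 bar.py | tail -4
```

```text
tip now [402.2 236.8 112.7] -> [400.6 234.3 113. ] F [-9.4 -3.6 58.5]
turn [ 0.05 -0.6  -1.35] shift mm [-0.6 -1.6 -0.3]
side 132 [405.3 230.6 166. ] 371.58823471550147 443.36635297743044
wrist 9654 [404.8 243.1 166.8] 370.00808814536754 443.98653522463536
```

>>> drive_tool(
  motion=[
    [0,0,0,0,0,0.0005,0],
    [0,0,0,0,0,0.0005,0],
  ],
)

```text
time_s: 14.4
position: [402.1, 234.3, 287.4]
eef_rot: [3.14, -0.014, 1.637]
ft_force: [-1.4, -0.7, 7.9]
width: 0.1
```

```bash
python3 bar.py | tail -4; python3 -c "
from h import *
for i in range(3):
    s=r.snapshot('side'); st=r.sense(); print(st['time_s'],st['position'],st['ft_force'])"
```

```text
tip now [402.2 236.8 114. ] -> [400.6 234.3 113. ] F [-1.4 -0.7  7.9]
turn [ 0.11 -0.82 -1.43] shift mm [ 0.1 -1.4  1. ]
side 130 [405.8 230.6 166.8] 371.71990471272625 443.375099814248
wrist 9321 [404.5 242.9 167.4] 370.0071527625553 443.16852059892943
14.55 [402.05289452 234.41434155 286.91113691] [-1.53903388  0.10468843  7.5758356 ]
14.6 [402.06820823 234.42026924 286.8198745 ] [-1.47276402 -0.19217604  8.31093553]
14.65 [402.0659911  234.44442067 286.79269929] [-1.52477045 -0.24728743  7.49370456]
```

>>> drive_tool(
  motion=[
    [0,0,0,0,0,0.001,0],
    [0,0,0,0,0,0.001,0],
  ],
)

```text
time_s: 14.82
position: [402.1, 234.1, 286.2]
eef_rot: [3.141, -0.016, 1.636]
ft_force: [-6.6, -3.1, 36.1]
width: -0.0
```

```bash
python3 -c "
from h import *
for i in range(6):
    s=r.snapshot('side'); st=r.sense(); print(st['time_s'],st['position'],st['ft_force'])"
```

```text
14.8667 [402.12279288 234.02464613 286.33339097] [-4.16269545 -1.66993493 24.74571478]
14.9167 [402.10630875 234.02572007 286.34624882] [-4.21806493 -1.66805598 25.09227354]
14.9667 [402.1088897  234.0409686  286.33862659] [-4.57819699 -1.47955344 25.65061743]
15.0167 [402.10767745 234.04711657 286.33835118] [-4.18803246 -1.80559775 24.92319239]
15.0667 [402.05177179 234.04556681 286.31243169] [-3.49769762 -2.01754225 25.65914918]
15.1167 [402.07768502 234.03352173 286.31531756] [-4.56283833 -2.0644961  26.43692671]
```

Steady 25 N with the lid on its stop. Before handing in, I'll check the pictures and wait a little longer for step 2.

```bash
python3 lv3.py; python3 -c "
from h import *
for i in range(8): s=r.snapshot('side')
cv2.imwrite('pics/side_end.png',cv2.resize(s['img'][80:280,230:430,::-1],None,fx=3,fy=3,interpolation=cv2.INTER_CUBIC))
P,C=cloud(s); 
k=(abs(P[:,0]-405)<14)&(abs(P[:,1]-160)<20)&(P[:,2]>95)&(P[:,2]<180); print('bar z',np.median(P[k][:,2]),k.sum())
st=r.sense(); print(st['time_s'],st['ft_force'])
for l in ['marker','mould_plate','thermometer','date_stamp','loose_cake']:
    q=r.pinpoint(s,l)[:1]; print(l,q and (q[0]['uv'],pt(s,q[0]['uv']).round()))"
```

```text
top [(91.6, -55.0, 0.0, 0.0), (91.0, -54.0, -1.0, 1.0), (90.7, -54.0, 0.0, -1.0)]
   mean -54.8 -57.0 -53.0
side [(69.7, -55.0, 2.0, 0.0), (69.0, -56.0, 2.0, 1.0), (68.8, -55.0, 1.0, 2.0)]
   mean -54.8 -58.0 -52.0
bar z 112.51720617178398 83
15.6167 [-3.93888633 -2.06958374 26.00004816]
marker ([338.6, 183.1], array([492.,  68.,  78.]))
mould_plate ([293.5, 178.5], array([352., 131.,  10.]))
thermometer ([291.1, 140.8], array([331., 295.,   1.]))
date_stamp ([272.6, 274.4], array([ 328., -215.,   50.]))
loose_cake ([315.9, 318.2], array([ 446., -321.,   31.]))
```

View pics/side_end.png

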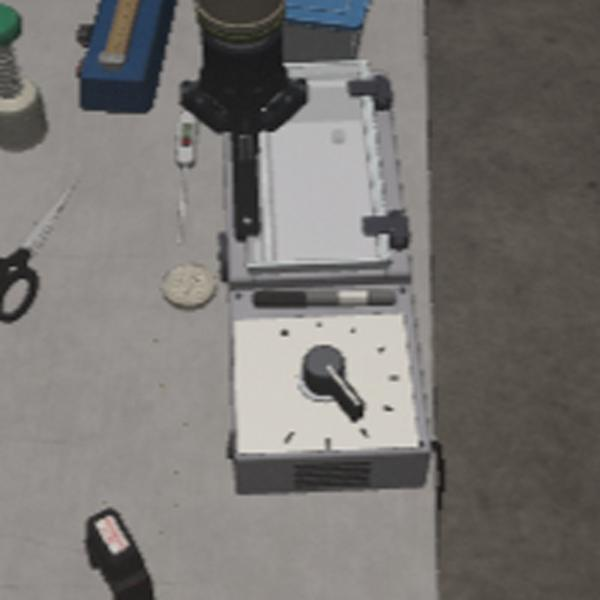

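The picture shows the lid flat, with the bar at 112.5 mm (shut is 113 mm). The lever points at tick 6 and the loose things look untouched.

```bash
python3 -c "
from bench import r
print(r.sign_off())"
```

```text
the job is handed in; nothing more can be done
None
```

I handed the job in with the selector at the sixth tick and the lid held shut; the hand-in gives no verdict, so whether it passed isn't confirmed.

**Selector:** With the shut fingertips I pushed the lever clockwise from between ticks 2 and 3 to the sixth tick. It did not snap over the last few degrees by itself, so I pushed it the rest of the way. At the end the top and side cameras read the lever at about −54.8° in world terms, and tick 6 lies at about −54.8°. An earlier wrist-camera fit gave −54.3°, which is also within tolerance.

**Lid:** I then pressed the lid shut from above on its bar. The last checks showed the bar's upper face at 112.5 mm, against 113 mm when shut, and a steady push of about 25 N. The wrist force peaked at about 58 N as the lid met its stop, below the 120 N limit. I then eased it.

**Loose things:** The marker, thermometer, plate and stamp look untouched in the last picture. The network's positions for all five, cake included, differ from the first ones by up to about 16 mm. I put that down to detection noise, since the arm came near none of them except the marker, which it cleared by several millimetres on my estimate.

The clock was at 15.6 s of the 53 s allowed just before hand-in.

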